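Third hand: press a bracket arm against its back plate in the sprung jig

TASK

A small wooden wall bracket is being put together in the plywood jig. Pick up the bracket arm (the short wide wooden piece with one rounded end, not the long thin batten), lay it flat on the jig's bed with its square end between the two guide cheeks and flat against the upright back plate, and press the plate back against its springs with about 10 N, so that the brass pointer stands between the two steel marks, never so hard that the plate reaches its end stop. Keep the push steady for three seconds and finish while still holding and pressing the arm, so that someone can drive the screw from behind; leave everything else where it is.

Things in the scene. Friction and masses are not known exactly. Their poses are not given: they have to be found in the camera images.
- bracket_arm: loose arm of the bracket, pale wood, 90 g, 150 mm long x 40 mm wide x 18 mm thick, lying flat; one end is a full half circle (20 mm radius, small dark hole there), the other is cut square. Origin: centre of the underside (half way along the 150 mm). Its x axis runs along the length towards the square end, z up
- square_end (a point): middle of the arm's square end face: 75 mm from the arm's origin along its +x, 9 mm above its underside
- jig: fixed plywood assembly jig on the worktop, bed 260 x 110 x 12 mm (bed surface 12 mm above the worktop); origin at the centre of its underside, x axis along its length towards the back plate, which is the direction to press, z up. Behind the plate a fixed rear block, 56 mm high above the bed, x = 102 to 126 mm
- slot (a point): bed surface midway between the two wooden guide cheeks, 42 mm from the jig's origin along its +x, on its centre line. The cheeks stand 14 mm high above the bed and 50 mm apart (5 mm free on each side of the arm) from x = 34 to 50 mm of the jig, with mouths flared outward from x = 17 to 34 mm; an arm held at its middle or nearer its round end keeps the fingers clear
- plate_face (a point): on the front face of the upright wooden back plate (66 mm wide, 14 mm thick, top 78 mm above the worktop), on the jig's centre line, 9 mm above the bed; moves with the plate; at rest it lies 55 mm from the jig's origin along the jig's +x. Axes as the jig's
- plate (a joint): travel of the back plate on its springs along the jig's +x, in m: 0 at rest, end stop at 0.018. Spring rate 1.2 N per mm, no preload (about 8 mm at 10 N). A brass pointer on the plate's left (+y) side stands between two upright steel marks at 5 to 12 mm of travel
- batten: spare batten, pale wood, 190 x 22 x 18 mm, lying flat, not wanted; origin at the centre of its underside, x along its length
- screwdriver: screwdriver with black handle, 190 mm, lying to the right of the jig; leave alone
- mug: mug, 88 x 116 x 90 mm, origin under its centre; leave alone
- tin: food tin, 75 mm diameter, 58 mm high, origin under its centre; leave alone
- tape: roll of tape lying flat, 96 mm diameter, 25 mm high; leave alone
- keys: bunch of keys lying flat, 104 x 115 x 8 mm; leave alone
Not all that is in view belongs to the job. What is shaped like the bracket_arm but green or pink is not meant.

How it is judged:
By the outcome, as a careful person would: the job done as asked, in the order asked, and still so for the second after the job is handed in, while the arm keeps its last pose, push and grip.
It also fails if it takes over 48 s, if anything falls off the work surface, if the arm or the gripper's body presses on something with over 40 N, if the wrist force passes 120 N, or if a joint passes its speed limit or range.

ROBOT

A 7-joint arm with a two-finger parallel gripper is mounted at the origin on a cart in front of the work surface, level with it; the furniture and walls round the work are solid. World frame = base frame: x ahead of the robot, y to its left, z up, the work surface at z = 0. Lengths are in m, angles in rad, forces in N, time in s.
With the tool pointing down it reaches from about 0.4 to 0.875 m from the base axis. Payload 19.3 kg.
Tool frame: the origin (TCP) lies on the centre line of the jaws, within the pads' length; the fingertips stand 8 mm ahead of it and the grasp point (between the pads) lies 11 mm behind it (robot.tip_reach is the distance from the TCP to the fingertips, in m); z points along the fingers, y is the line along which they close (so a half turn about z gives the same grasp; the last joint's range is limited). The gripper opens to 85 mm and grips with 20 to 120 N. Pads are 22 mm wide; open, the fingers measure 114 mm over their backs; the gripper's body (76 mm by 85 mm) begins 54 mm behind the grasp point. The pads swing forward as they close: fully open they stand 13 mm farther back than shut.
Start: joints at [1.128, 0.521, -0.036, 1.599, 0.021, 1.021, -0.113], TCP at [0.228, -0.582, 0.239] pointing down, gripper open.
Joint ranges: [-2.91, 2.91], [-0.3, 2.13], [-1.5, 1.42], [0.17, 2.43], [-1.26, 4.41], [0.16, 1.93], [-2.52, 2.52]. Speed limits (rad/s): [1.89, 1.89, 2.39, 2.39, 3.01, 3.01, 3.01].

INTERFACE

Orientations are given as a unit quaternion [x, y, z, w].
In Python, from rig import robot gives the robot as it stands. The module is installed in compiled form; this text tells all that it offers.
- The arm moves only by the tool step_arm, never from a script. Its argument "steps" is a list that holds one entry, the list of rows, each a list of 5 numbers: the opening in per cent of the stroke, from 0 (shut) to 100 (fully open), then the shift along the tool's x, y, z in m, then the turn about the tool's z in rad. A call has 1 to 20 rows; each row shifts and turns the commanded pose from where the row before left it, along the tool's axes as they then stand; what a row does not reach is not made up. A row lasts 1/10 s, in which the tool goes at most 50 mm and 8.59 degrees, less where a joint would pass 70% of its speed; a pose out of reach is approached as far as the arm can. A call is refused whole if a number of a shift passes 0.05 or a number of a turn 0.15, either way. A call with a gripper value outside its range is refused whole. The fingers move at their own pace and stop on an object; the grip force is fixed at half the most. Time passes only in rows, so rows that do not move let the fingers close. It gives the time, the measured TCP pose, the force, the opening and the grip force at its end, in the units of the state.
- robot.sense(): the state, without advancing time (a new reading comes with each control period).
- robot.capture(name): name is "scene" or "top" or "wrist"; returns a dict with "pixels" (480x640x3 uint8, blue, green, red), "fx", "fy", "cx", "cy" (pixels), "k1" (the pictures are not rectified: a ray, as slopes to the right and down, at radius r is drawn at 1 + k1 r^2 times it, then the intrinsics apply), "R" (3x3) and "t" (3): a world point X has camera coordinates R X + t. Camera axes: x right, y down, z forward; pixel columns grow to the right and rows downward; lengths in m; the calibration is good to about 2 mm. A picture is of the moment at which its call begins. There is no depth.
- robot.job_done(): hands the job in; it is judged then, once.
Trained networks look in the newest picture that a camera, given by its name, has taken for a name from the list of things; names that differ only in an ending like _2 or _b are one class to them, and where a whole thing is asked for, a point or a joint stands for the part that bears it (a point fixed in the world has none). Each returns a list of dicts, best first, with "confidence" (0 to 1); they miss things now and then, are a little off and sometimes report something else, mostly with a low value. They report only what shows in the picture. A call takes as long as a camera call. They do not tell look-alikes from the thing itself.
- robot.spot_in(camera, name): "centre" ([row, column] as shares, 0 to 1, of the picture: columns of its width, rows of its height, amid what is visible of it).
- robot.masks_of(camera, name): "mask" (480x640 bool, what is visible of it) and "centre" ([row, column] as shares, 0 to 1, of the picture: columns of its width, rows of its height, amid what is visible of it).
The state is a dict: "time_s": time; "joint_pos": joint angles; "joint_velocities": joint speeds; "effort": joint torques, N m; "tool_pos": TCP position; "tcp_rot": TCP orientation; "contact_force": force on the tool from outside, world axes, zero at the start; "torque": the same for the moment, N m; "width": opening from 0.0 (shut) to 1.0 (fully open); "grasp_force": force on a finger pad.
Only numpy, scipy, OpenCV 4.12 (cv2) and the standard library are available. Lean on these libraries where they do the work, as an engineer would, in place of code of your own. Each camera call takes 0.05 s, during which the arm holds its last target. There are 200 camera calls.

## Working session

There is one attempt and no reset: what is moved stays moved. The work goes in short steps, Python scripts to look and compute and a tool call to move; the robot and the scene stay as the last step left them, time stands still between calls to the robot, and variables do not carry over. Pictures are saved under pics/ and viewed, at most 10 in all, crops included, and the job is handed in when it is done.

Besides the shell and the picture viewer there is one more tool, called as name(argument=value, ...), one argument or row to a line, values as JSON. step_arm: Moves the arm, as the interface text tells. Its arguments: {"type":"object","properties":{"steps":{"type":"array"}},"required":["steps"]}

```bash
mkdir -p pics
cat > h.py <<'E'
import numpy as np, cv2
from rig import robot
def K(c): return np.array([[c['fx'],0,c['cx']],[0,c['fy'],c['cy']],[0,0,1.]])
def D(c): return np.array([c['k1'],0,0,0,0.])
def unproj(c,uv,z):
    p=cv2.undistortPoints(np.array(uv,float).reshape(-1,1,2),K(c),D(c)).reshape(-1,2)
    R=np.array(c['R']);t=np.array(c['t']);C=-R.T@t
    d=np.c_[p,np.ones(len(p))]@R
    return C+d*((z-C[2])/d[:,2])[:,None]
def proj(c,X):
    return cv2.projectPoints(np.array(X,float).reshape(-1,1,3),cv2.Rodrigues(np.array(c['R']))[0],np.array(c['t'],float),K(c),D(c))[0].reshape(-1,2)
E
python3 - <<'E'
from h import *
ims=[]
for n in("top","scene"):
    c=robot.capture(n); cv2.imwrite(f'pics/{n}0.png',c['pixels'])
    for o in("bracket_arm","jig","batten","plate","plate_face"):
        for r in robot.masks_of(n,o)[:4]:
            m=r['mask'];ys,xs=np.nonzero(m)
            b=cv2.minAreaRect(np.c_[xs,ys].astype(np.float32))
            print(n,o,round(r['confidence'],2),np.round(b[0]),np.round(b[1]),round(b[2]),m.sum(), unproj(c,[b[0]],0.018)[0].round(3))
s=robot.sense();print(s['tool_pos'],s['tcp_rot'],s['contact_force'],robot.tip_reach,s['time_s'])
E
```

```text
top bracket_arm 0.66 [272. 246.] [42. 12.] 45 499 [0.542 0.334 0.018]
top bracket_arm 0.66 [168. 283.] [42. 13.] 9 492 [0.463 0.715 0.018]
top bracket_arm 0.62 [223. 236.] [12. 23.] 41 232 [0.604 0.504 0.018]
top jig 0.68 [393. 231.] [74. 32.] 67 2255 [ 0.533 -0.111  0.018]
top batten 0.59 [317. 269.] [43.  7.] 88 279 [0.437 0.183 0.018]
top plate 0.61 [388. 213.] [ 7. 19.] 72 110 [ 0.603 -0.105  0.018]
top plate_face 0.67 [388. 213.] [ 8. 22.] 70 150 [ 0.603 -0.105  0.018]
scene bracket_arm 0.84 [214. 287.] [15. 44.] 27 590 [0.578 0.531 0.018]
scene bracket_arm 0.7 [278. 265.] [50. 14.] 7 639 [0.537 0.338 0.018]
scene bracket_arm 0.67 [171. 348.] [17. 65.] 72 1002 [0.459 0.719 0.018]
scene jig 0.66 [385. 205.] [81. 32.] 22 1879 [ 0.547 -0.13   0.018]
scene jig 0.56 [337. 257.] [51.  7.] 41 358 [0.448 0.184 0.018]
scene batten 0.72 [337. 258.] [52. 10.] 41 469 [0.446 0.185 0.018]
scene plate 0.55 [369. 195.] [12. 23.] 5 231 [ 0.631 -0.136  0.018]
scene plate_face 0.76 [369. 195.] [12. 24.] 6 228 [ 0.628 -0.134  0.018]
[ 0.22762402 -0.58207996  0.23928913] [ 9.82679959e-01  1.85310817e-01 -4.67176981e-08  4.07942881e-07] [ 0.3303921   0.42153221 -0.23206812] 0.008 0.6
```

View pics/top0.png

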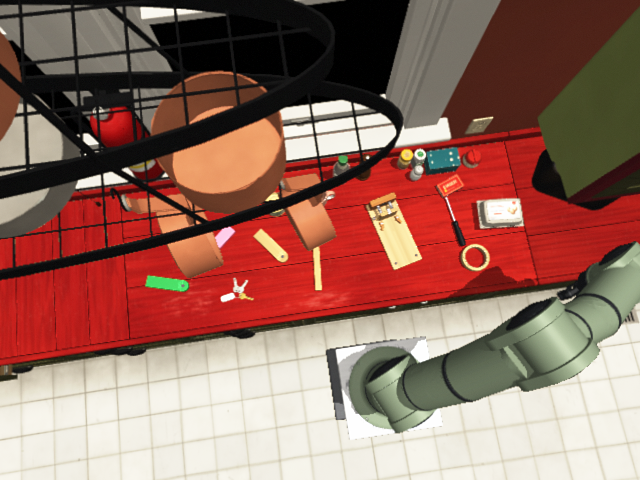

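View pics/scene0.png

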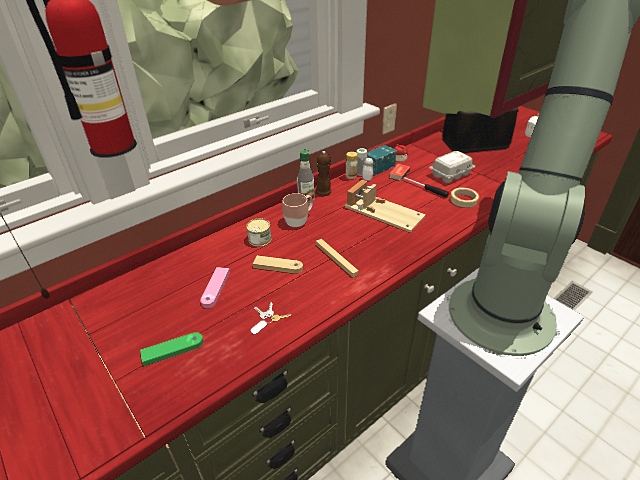

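The pale, wide piece is at top (272,246) / scene (278,265). The look-alikes are green at top (168,283) and pink at (223,236), and the thin batten is at (317,269). Only the first is pale wood with a rounded, holed end, so I'll confirm it in an enlarged crop.

Run:
```python
from h import *
t=cv2.imread('pics/top0.png');s=cv2.imread('pics/scene0.png')
a=cv2.resize(t[215:275,240:300],(390,390),interpolation=cv2.INTER_CUBIC)
b=cv2.resize(t[185:275,355:445],(390,390),interpolation=cv2.INTER_CUBIC)
cv2.imwrite('pics/crop.png',np.hstack([a,b]))
c=robot.capture('top')
for o,z in(("bracket_arm",.014),("jig",.012)):
    for r in robot.masks_of('top',o)[:3]:
        ys,xs=np.nonzero(r['mask'])
        P=unproj(c,np.c_[xs,ys],z)[:,:2]
        b=cv2.minAreaRect((P*1000).astype(np.float32))
        print(o,r['centre'],np.round(b[0]),np.round(b[1]),b[2],np.round(cv2.boxPoints(b)).tolist())
```

```text
bracket_arm [0.5885, 0.2644] [463. 717.] [150.  41.] 73.74143981933594 [[422.0, 651.0], [461.0, 639.0], [503.0, 783.0], [464.0, 795.0]]
bracket_arm [0.4917, 0.352] [608. 499.] [45. 77.] 38.56510925292969 [[566.0, 515.0], [614.0, 455.0], [649.0, 483.0], [601.0, 543.0]]
bracket_arm [0.5112, 0.4184] [544. 334.] [149.  39.] 36.650264739990234 [[472.0, 305.0], [495.0, 274.0], [615.0, 363.0], [592.0, 394.0]]
jig [0.4823, 0.6144] [ 538. -112.] [270. 116.] 12.25257396697998 [[394.0, -84.0], [418.0, -197.0], [682.0, -140.0], [658.0, -26.0]]
```

View pics/crop.png

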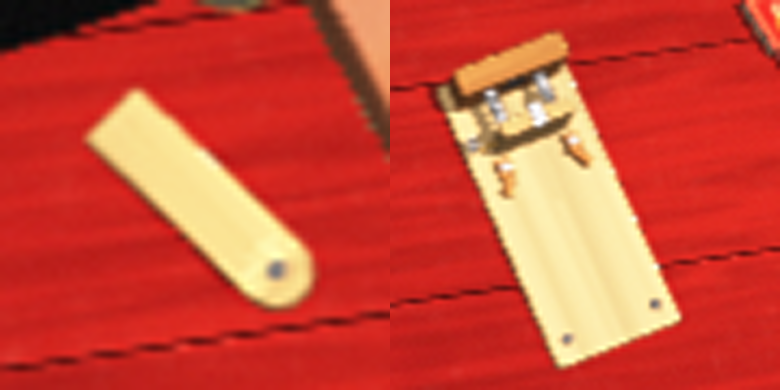

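The crop confirms it: a pale piece with its square end at upper left, crop (112,112), and its holed round end at lower right, crop (275,270). On the right is the jig, with the back plate at the top and the cheeks at about (507,178) and (577,150). I'll move over the jig first for a closer look.

step_arm(
  steps=[
    [[100,0.029,-0.024,0,0],[100,0.029,-0.024,0,0],[100,0.029,-0.024,0,0],[100,0.029,-0.024,0,0],[100,0.029,-0.024,0,0],[100,0.029,-0.024,0,0],[100,0.029,-0.024,0,0],[100,0.029,-0.024,0,0],[100,0.029,-0.024,0,0],[100,0.029,-0.024,0,0],[100,0.029,-0.024,0,0],[100,0.029,-0.024,0,0],[100,0.029,-0.024,0,0],[100,0.029,-0.024,0,0],[100,0,0,0,0],[100,0,0,0,0]],
  ],
)

```text
time_s: 2.35
tool_pos: [0.4836, -0.1207, 0.2393]
tcp_rot: [0.983, 0.186, -0.0, -0.0]
contact_force: [-0.8, -0.7, -0.5]
width: 0.998
grasp_force: 0.0
```

Run:
```python
from h import *
c=robot.capture('wrist'); cv2.imwrite('pics/w1.png',c['pixels'])
s=robot.sense();print(s['tool_pos'],s['tcp_rot'],s['contact_force'],s['time_s'],s['joint_pos'])
for o in("jig","slot","plate_face"):
    for r in robot.masks_of('wrist',o)[:2]:
        ys,xs=np.nonzero(r['mask']);P=unproj(c,np.c_[xs,ys],.012)[:,:2]
        b=cv2.minAreaRect((P*1000).astype(np.float32)); print(o,r['confidence'],r['centre'],b)
np.savez('w1.npz',**{k:c[k] for k in c})
```

```text
[ 0.483202   -0.12159287  0.23927811] [ 9.82677998e-01  1.85321152e-01 -1.07305259e-04  1.03712907e-04] [-0.74136088 -0.10071025  0.36716756] 2.4 [ 0.30628821  0.32783902 -0.22451611  1.91879355  0.0916255   0.90482347
 -1.16135426]
jig 0.78 [0.2869, 0.518] ((527.388427734375, -116.96673583984375), (249.0767364501953, 113.9533462524414), 13.28175163269043)
slot 0.73 [0.286, 0.5167] ((527.7650756835938, -116.85127258300781), (248.29498291015625, 113.9953842163086), 13.279524803161621)
plate_face 0.96 [0.1117, 0.5461] ((599.6483154296875, -96.21745300292969), (29.139591217041016, 92.92354583740234), 13.879286766052246)
```

View pics/w1.png

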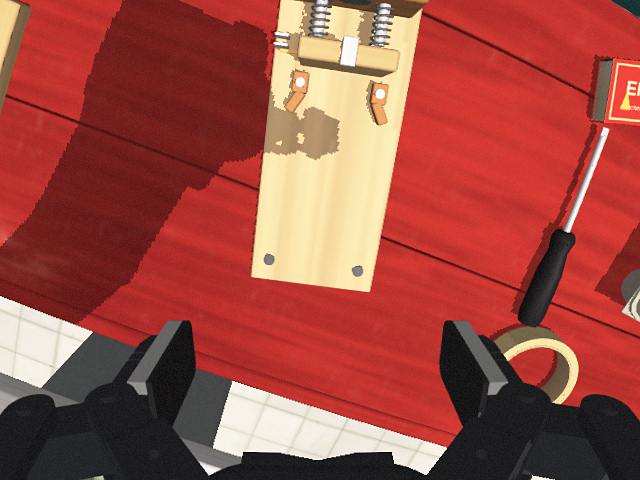

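The wrist view shows the jig's front corners at (252,278) and (371,292), its right edge running to about (424,20), and cheek tops at (301,80) and (380,93). The plate front face is near row 60.

Run:
```python
from h import *
c=dict(np.load('w1.npz'))
g=cv2.cvtColor(c['pixels'],cv2.COLOR_BGR2GRAY)
pts=cv2.cornerSubPix(g,np.array([[252,278],[371,292]],np.float32).reshape(-1,1,2),(6,6),(-1,-1),(3,30,.01)).reshape(-1,2)
print(pts)
F=unproj(c,pts,.012)[:,:2]; print(F, np.linalg.norm(F[0]-F[1]))
R=unproj(c,[[371,292],[424,20]],.012)[:,:2]; d=R[1]-R[0]; print('edge ang',np.degrees(np.arctan2(*d[::-1])))
e=F[0]-F[1]; a=np.arctan2(-e[0],e[1]); print('front ang',np.degrees(a))
for ang in (a,np.arctan2(*d[::-1])):
    u=np.array([np.cos(ang),np.sin(ang)]); o=F.mean(0)+.13*u
    print(np.degrees(ang),'origin',o)
    n=np.array([-u[1],u[0]])
    # predicted pixels: cheek top inner corners, plate top front edge
    for l,v in (('cheekL',(34,25,26)),('cheekL2',(50,25,26)),('cheekR',(34,-25,26)),('cheekR2',(50,-25,26)),('plateTL',(55,33,78)),('plateTR',(55,-33,78)),('plateBL',(55,33,12)),('plateBR',(55,-33,12))):
        X=np.r_[o+(v[0]*u+v[1]*n)/1000,v[2]/1000]; print(l,proj(c,[X])[0].round(1))
im=cv2.resize(c['pixels'][0:140,250:440],None,fx=4,fy=4,interpolation=cv2.INTER_CUBIC);cv2.imwrite('pics/w1c.png',im)
```

```text
[[250.7636  276.3837 ]
 [369.17606 291.52698]]
[[ 0.39454677 -0.09155175]
 [ 0.41996965 -0.19751681]] 0.10897208536569182
edge ang 13.030220708821776
front ang 13.49126948209227
13.49126948209227 origin [ 0.53367092 -0.11420564]
cheekL [306.2  92.5]
cheekL2 [309.   71.1]
cheekR [370.2 101.9]
cheekR2 [373.6  80.8]
plateTL [296.3  55.7]
plateTR [397.   70.9]
plateBL [300.1  64.5]
plateBR [382.3  76.7]
13.030220708821776 origin [ 0.53391088 -0.11522384]
cheekL [308.   92.5]
cheekL2 [310.9  71.1]
cheekR [371.8 102.5]
cheekR2 [375.4  81.3]
plateTL [298.6  55.6]
plateTR [399.1  71.7]
plateBL [302.   64.4]
plateBR [384.1  77.4]
```

View pics/w1c.png

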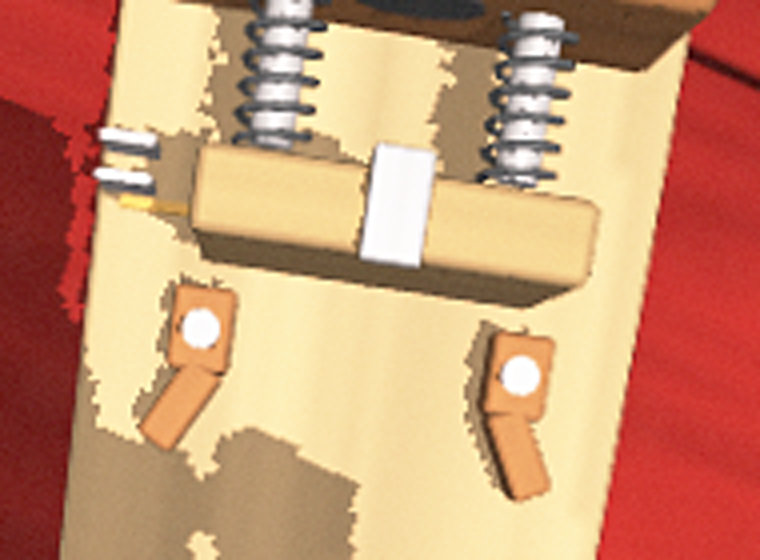

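Predicted and seen cheek and plate corners agree, so the jig origin is about (0.534, -0.1147) with yaw 13.25°. Next, go over the bracket arm.

step_arm(
  steps=[
    [[100,0.0186,-0.0335,0,0],[100,0.0186,-0.0335,0,0],[100,0.0186,-0.0335,0,0],[100,0.0186,-0.0335,0,0],[100,0.0186,-0.0335,0,0],[100,0.0186,-0.0335,0,0],[100,0.0186,-0.0335,0,0],[100,0.0186,-0.0335,0,0],[100,0.0186,-0.0335,0,0],[100,0.0186,-0.0335,0,0],[100,0.0186,-0.0335,0,0],[100,0.0186,-0.0335,0,0],[100,0,0,0,-0.09],[100,0,0,0,-0.09],[100,0,0,0,-0.087],[100,0,0,0,0]],
  ],
)

```text
time_s: 4.15
tool_pos: [0.5453, 0.3335, 0.2392]
tcp_rot: [0.949, 0.315, -0.0, 0.0]
contact_force: [-0.2, -0.7, -0.5]
width: 0.998
grasp_force: 0.0
```

Run:
```python
from h import *
c=robot.capture('wrist'); cv2.imwrite('pics/w2.png',c['pixels'])
s=robot.sense();print(s['tool_pos'],s['tcp_rot'],s['contact_force'],s['time_s'])
th=2*np.arctan2(s['tcp_rot'][1],s['tcp_rot'][0]);print('yaw',np.degrees(th))
for r in robot.masks_of('wrist','bracket_arm')[:2]:
    ys,xs=np.nonzero(r['mask']);P=unproj(c,np.c_[xs,ys],.018)[:,:2]
    b=cv2.minAreaRect((P*1000).astype(np.float32)); print(r['confidence'],r['centre'],b)
    ct=np.array(b[0])/1000-s['tool_pos'][:2]; print('in tool xy',ct@[np.cos(th),np.sin(th)],ct@[np.sin(th),-np.cos(th)])
```

```text
[0.54523663 0.33357965 0.23925191] [ 9.49746931e-01  3.13018786e-01 -7.73415801e-05  1.35692801e-06] [-0.54247016 -0.07594042  0.70231463] 4.2
yaw 36.48250229046185
0.86 [0.3908, 0.4897] ((543.6185913085938, 332.6880187988281), (150.8524169921875, 41.62016296386719), 37.553733825683594)
in tool xy -0.0018311087437047188 -0.00024514092300177324
0.81 [0.045, 0.2228] ((578.6946411132812, 519.8643798828125), (41.434635162353516, 152.84365844726562), 33.8176155090332)
in tool xy 0.1376621941715046 -0.12988671550595982
```

View pics/w2.png

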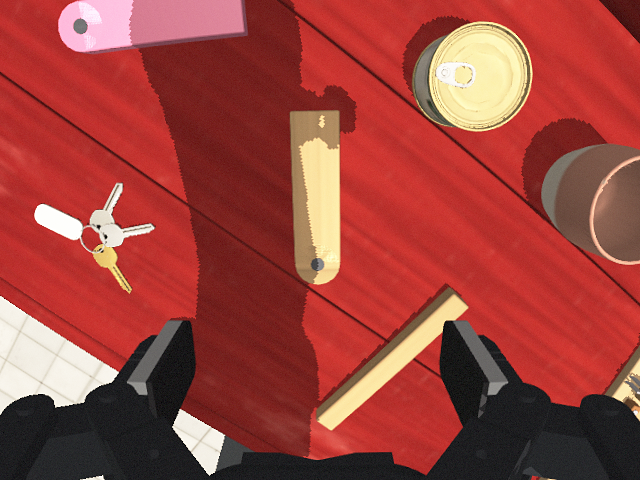

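The arm is centred at pixel (317,198), with its square end up and its holed round end at (317,266). The tool is aligned to about 1°, and the tin and mug are clear. Descending to grasp 10 mm towards the round end.

step_arm(
  steps=[
    [[100,-0.006,0,0.03,-0.019],[100,-0.006,0,0.04,0],[100,0,0,0.04,0],[100,0,0,0.04,0],[100,0,0,0.035,0],[100,0,0,0.025,0],[100,0,0,0.012,0],[100,0,0,0.007,0],[100,0,0,0,0],[0,0,0,0,0],[0,0,0,0,0],[0,0,0,0,0],[0,0,0,0,0],[0,0,0,0,0],[0,0,0,0,0],[0,0,0,0,0],[0,0,0,0,0]],
  ],
)

```text
time_s: 5.95
tool_pos: [0.5357, 0.3273, 0.0114]
tcp_rot: [0.946, 0.323, 0.001, -0.0]
contact_force: [-2.8, -1.6, 11.7]
width: 0.451
grasp_force: 60.8
```

Run:
```python
from h import *
s=robot.sense();print(s['tool_pos'],s['tcp_rot'],s['contact_force'],s['torque'],s['time_s'],s['width'],s['grasp_force'],s['joint_pos'])
```

```text
[0.5356769  0.32733405 0.01136062] [ 9.46275332e-01  3.23361545e-01  5.51904985e-04 -5.14480022e-05] [-2.84758323 -1.63696853 11.73823125] [-0.39002042  0.51121608 -0.02305939] 5.95 0.4507386889647518 60.801594257354736 [-0.44386143  0.8381512  -0.29977247  1.71072189  0.37257203  0.64819604
 -1.86173675]
```

step_arm(
  steps=[
    [[0,0,0,-0.02,0],[0,0,0,-0.04,0],[0,0,0,-0.04,0],[0,0,0,-0.04,0],[0,-0.0265,0.02425,0,0],[0,-0.0265,0.02425,0,0],[0,-0.0265,0.02425,0,0],[0,-0.0265,0.02425,0,0],[0,-0.0265,0.02425,0,0],[0,-0.0265,0.02425,0,0],[0,-0.0265,0.02425,0,0],[0,-0.0265,0.02425,0,0],[0,-0.0265,0.02425,0,0],[0,-0.0265,0.02425,0,0],[0,-0.0265,0.02425,0,0],[0,-0.0265,0.02425,0,0],[0,-0.0265,0.02425,0,0],[0,0,0,0,0.14],[0,0,0,0,0.14],[0,0,0,0,0.144]],
  ],
)

```text
time_s: 7.95
tool_pos: [0.4558, -0.1334, 0.1506]
tcp_rot: [0.994, 0.114, 0.0, 0.0]
contact_force: [-0.0, 0.2, -1.0]
width: 0.453
grasp_force: 61.0
```

step_arm(
  steps=[
    [[0,0,0,0,0],[0,0,0,0,0]],
  ],
)

```text
time_s: 8.15
tool_pos: [0.4559, -0.1329, 0.1505]
tcp_rot: [0.993, 0.119, 0.0, 0.0]
contact_force: [-0.4, -0.9, -0.0]
width: 0.451
grasp_force: 61.0
```

```bash
cat > look.py <<'E'
import sys
from h import *
n=sys.argv[1]
c=robot.capture('wrist')
s=robot.sense();p=np.array(s['tool_pos']);q=s['tcp_rot'];th=2*np.arctan2(q[1],q[0])
print('tcp',p.round(4),'yaw',np.degrees(th).round(2),'q',np.round(q,4),'F',np.round(s['contact_force'],1),s['time_s'],s['width'],s['grasp_force'])
o=np.array([.534,-.1147]);a=np.radians(13.25);u=np.array([np.cos(a),np.sin(a)]);v=np.array([-u[1],u[0]])
print('tcp in jig mm',((p[:2]-o)@np.c_[u,v]*1000).round(1),'F along jig',np.dot(s['contact_force'][:2],u).round(1))
zt=p[2]-.0114+.018
for r in robot.masks_of('wrist','bracket_arm')[:1]:
    ys,xs=np.nonzero(r['mask']);P=(unproj(c,np.c_[xs,ys],zt)[:,:2]-o)@np.c_[u,v]*1000
    print(r['confidence'],r['centre'],cv2.minAreaRect(P.astype(np.float32)))
cv2.imwrite(f'pics/{n}.png',c['pixels'])
E
python3 look.py w3
```

```text
tcp [ 0.4559 -0.1329  0.1505] yaw 13.71 q [9.929e-01 1.194e-01 1.000e-04 1.000e-04] F [-0.7  0.2 -0.9] 8.2 0.4506791210868943 60.976399183273315
tcp in jig mm [-80.2   0.2] F along jig -0.6
0.62 [0.5223, 0.4922] ((-63.9000244140625, -0.2198028564453125), (135.88909912109375, 39.97362518310547), 0.4935559332370758)
```

View pics/w3.png

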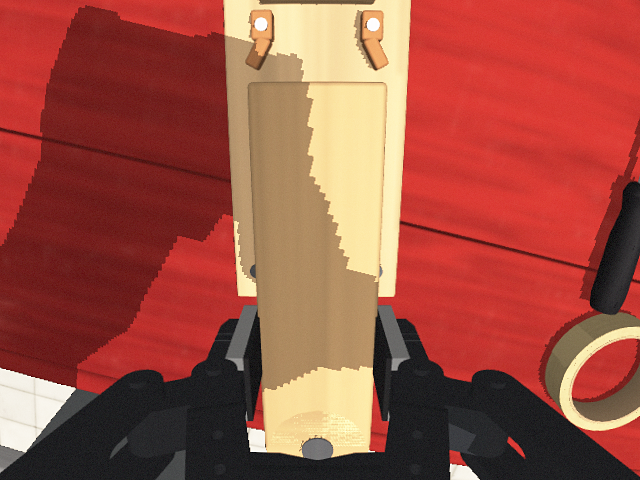

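The arm is held straight: 0.5° off the jig axis, 0.2 mm off centre, square end at row 83 in front of the cheeks. Lowering it to the bed.

step_arm(
  steps=[
    [[0,0,0,0.03,0.008],[0,0,0,0.035,0],[0,0,0,0.03,0],[0,0,0,0.018,0],[0,0,0,0.008,0],[0,0,0,0.003,0],[0,0,0,0.001,0],[0,0,0,0,0],[0,0,0,0.001,0],[0,0,0,0,0],[0,0,0,0,0]],
  ],
)

```text
time_s: 9.35
tool_pos: [0.456, -0.1331, 0.0246]
tcp_rot: [0.994, 0.113, 0.0, 0.0]
contact_force: [-0.1, 0.1, 0.4]
width: 0.448
grasp_force: 61.0
```

step_arm(
  steps=[
    [[0,0,0,0.0008,0],[0,0,0,0,0],[0,0,0,0,0]],
  ],
)

```text
time_s: 9.65
tool_pos: [0.4558, -0.133, 0.0235]
tcp_rot: [0.994, 0.113, -0.0, -0.0]
contact_force: [0.2, -0.2, -0.6]
width: 0.451
grasp_force: 61.0
```

```bash
python3 look.py w4
```

```text
tcp [ 0.4558 -0.133   0.0235] yaw 12.99 q [ 0.9936  0.1132 -0.     -0.    ] F [-0.6 -0.2  0.2] 9.7 0.44935446751852565 60.98886966705322
tcp in jig mm [-80.3   0.1] F along jig -0.7
0.82 [0.5279, 0.4956] ((-64.0189208984375, -0.41874122619628906), (39.899383544921875, 135.84622192382812), 89.69303131103516)
```

step_arm(
  steps=[
    [[0,0,0,0.0007,0],[0,0,0,0,0],[0,0,0,0,0]],
  ],
)

```text
time_s: 10.05
tool_pos: [0.4559, -0.133, 0.0233]
tcp_rot: [0.994, 0.113, 0.0, 0.0]
contact_force: [-4.9, 1.6, 17.0]
width: 0.449
grasp_force: 63.1
```

step_arm(
  steps=[
    [[0,0,0,-0.0004,0],[0,0.005,0,0,0],[0,0.008,0,0,0],[0,0.008,0,0,0],[0,0.008,0,0,0],[0,0.008,0,0,0],[0,0.005,0,0,0],[0,0.003,0,0,0],[0,0,0,0,0],[0,0,0,0,0]],
  ],
)

```text
time_s: 11.05
tool_pos: [0.4992, -0.1232, 0.0234]
tcp_rot: [0.994, 0.113, -0.001, 0.0]
contact_force: [-5.5, -0.8, 11.3]
width: 0.456
grasp_force: 62.5
```

```bash
python3 look.py w5
```

```text
tcp [ 0.4992 -0.1232  0.0234] yaw 12.97 q [ 9.936e-01  1.129e-01 -5.000e-04  2.000e-04] F [-4.6 -1.2 12.1] 11.1 0.4475504355069867 62.496052980422974
tcp in jig mm [-35.8  -0.3] F along jig -4.7
0.56 [0.5235, 0.4959] ((-19.286788940429688, -0.9055500030517578), (40.056278228759766, 135.3908233642578), 89.66072845458984)
```

View pics/w5.png

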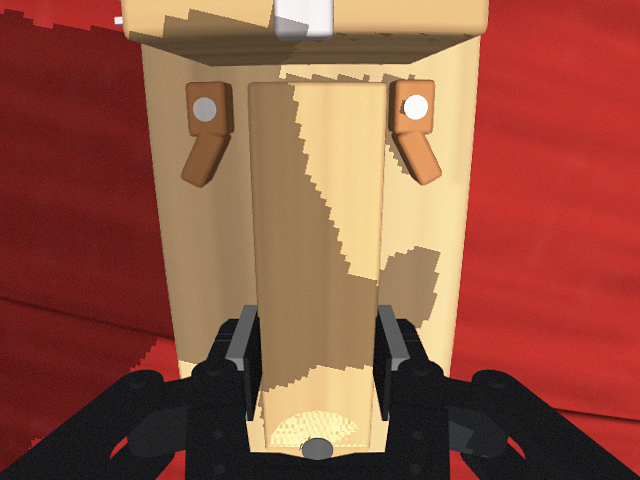

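The square end (row 83) is between the cheeks, whose inner edges are at about 231 and 391, and sits roughly 1.8 mm right of centre. I'll correct that, ease the downward load and advance to contact.

step_arm(
  steps=[
    [[0,0,-0.001,-0.0003,0],[0,0.001,-0.0008,0,0],[0,0.001,0,0,0],[0,0.001,0,0,0],[0,0.001,0,0,0],[0,0,0,0,0],[0,0,0,0,0]],
  ],
)

```text
time_s: 11.85
tool_pos: [0.5032, -0.1202, 0.0235]
tcp_rot: [0.994, 0.113, 0.0, -0.0]
contact_force: [-0.4, -0.4, -0.2]
width: 0.452
grasp_force: 61.1
```

```bash
python3 look.py w6
```

```text
tcp [ 0.5032 -0.1203  0.0235] yaw 12.99 q [ 0.9936  0.1131 -0.     -0.    ] F [-0.   0.3 -0.4] 11.9 0.4505430989829531 61.10039234161377
tcp in jig mm [-31.3   1.7] F along jig 0.0
0.82 [0.5279, 0.4927] ((-14.850971221923828, 1.15875244140625), (40.11432647705078, 136.05516052246094), 89.73068237304688)
```

step_arm(
  steps=[
    [[0,0.001,0,0.0001,0],[0,0.001,0,0,0],[0,0,0,0,0],[0,0,0,0,0]],
  ],
)

```text
time_s: 12.35
tool_pos: [0.5051, -0.1199, 0.0234]
tcp_rot: [0.994, 0.113, -0.0, 0.0]
contact_force: [-2.5, -0.7, 1.6]
width: 0.451
grasp_force: 61.3
```

step_arm(
  steps=[
    [[0,0.001,0,0,0],[0,0.001,0,0,0],[0,0,0,0,0],[0,0,0,0,0]],
  ],
)

```text
time_s: 12.75
tool_pos: [0.5064, -0.1196, 0.0234]
tcp_rot: [0.994, 0.113, -0.001, 0.0]
contact_force: [-6.3, -1.8, 6.3]
width: 0.45
grasp_force: 61.9
```

step_arm(
  steps=[
    [[0,0.001,0,0,0],[0,0.001,0,0,0],[0,0,0,0,0],[0,0,0,0,0]],
  ],
)

```text
time_s: 13.15
tool_pos: [0.5076, -0.1193, 0.0234]
tcp_rot: [0.994, 0.113, -0.001, 0.0]
contact_force: [-9.4, -1.4, 11.0]
width: 0.452
grasp_force: 62.5
```

step_arm(
  steps=[
    [[0,0.001,0,-0.0003,0],[0,0.001,0,0,0],[0,0.001,0,0,0],[0,0,0,0,0],[0,0,0,0,0]],
  ],
)

```text
time_s: 13.65
tool_pos: [0.5101, -0.1187, 0.0234]
tcp_rot: [0.994, 0.113, -0.002, 0.0]
contact_force: [-10.5, -2.8, 7.1]
width: 0.45
grasp_force: 61.9
```

```bash
python3 look.py w7
python3 - <<'E'
from h import *
w=cv2.imread('pics/w7.png')
c=robot.capture('scene');cv2.imwrite('pics/s7.png',c['pixels'])
X=proj(c,[[.60,-.07,.05]])[0].astype(int);print(X)
s=c['pixels'][X[1]-35:X[1]+35,X[0]-40:X[0]+40]
a=cv2.resize(w[0:240,60:540],(800,400));b=cv2.resize(s,(228,200),interpolation=cv2.INTER_CUBIC)
o=np.zeros((600,800,3),np.uint8);o[:400]=a;o[400:,:228]=b
o[400:,240:640]=cv2.resize(w[0:60,90:210],(400,200),interpolation=cv2.INTER_CUBIC)
cv2.imwrite('pics/v7.png',o)
E
```

```text
tcp [ 0.5102 -0.1187  0.0234] yaw 12.97 q [ 9.936e-01  1.129e-01 -1.800e-03  1.000e-04] F [-10.1  -1.9   6.8] 13.7 0.452278016331151 61.929709911346436
tcp in jig mm [-24.1   1.6] F along jig -10.2
0.69 [0.5256, 0.4889] ((-7.950767517089844, 1.05926513671875), (40.23151397705078, 136.01522827148438), 89.7083740234375)
[362 197]
```

View pics/v7.png

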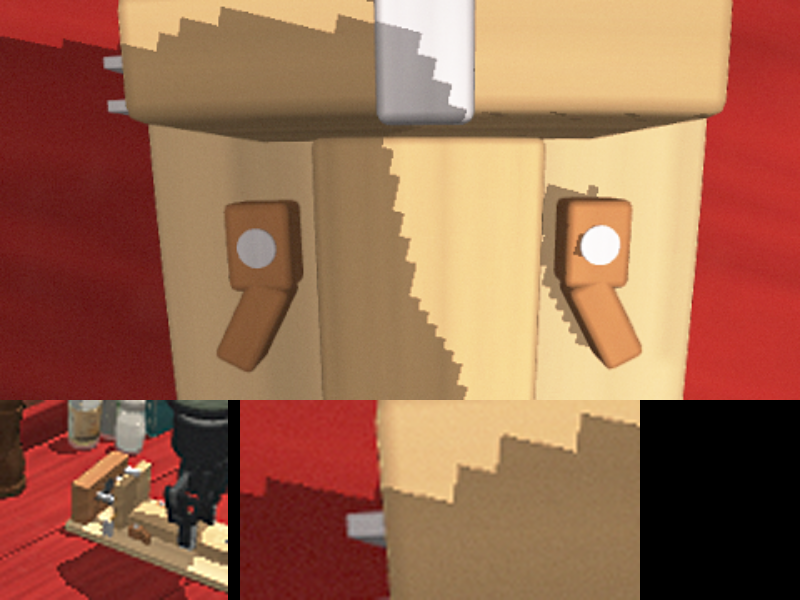

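The square end sits flush on the plate, centred between the cheeks. Travel is about 6.6 mm, and about 2.4 N of the wrist force is bed friction. Add a little push to bring the spring to about 10 N, then hold.

step_arm(
  steps=[
    [[0,0.001,0,-0.0002,0],[0,0.0007,0,0,0],[0,0,0,0,0],[0,0,0,0,0],[0,0,0,0,0],[0,0,0,0,0]],
  ],
)

```text
time_s: 14.4
tool_pos: [0.5118, -0.1183, 0.0234]
tcp_rot: [0.994, 0.113, -0.002, 0.0]
contact_force: [-10.0, -2.6, 0.7]
width: 0.457
grasp_force: 61.4
```

```bash
python3 look.py w8
python3 - <<'E'
from h import *
w=cv2.imread('pics/w8.png')
t=robot.capture('top');a=cv2.resize(w[0:240,60:540],(800,400))
X=proj(t,[[.60,-.07,.05]])[0].astype(int)
o=np.zeros((600,800,3),np.uint8);o[:400]=a
o[400:,:400]=cv2.resize(t['pixels'][X[1]-20:X[1]+20,X[0]-40:X[0]+40],(400,200),interpolation=cv2.INTER_CUBIC)
cv2.imwrite('pics/v8.png',o)
E
```

```text
tcp [ 0.5119 -0.1183  0.0234] yaw 12.97 q [ 0.9936  0.1129 -0.0018 -0.    ] F [-9.3 -1.8  0.4] 14.45 0.45177368986719624 61.35402202606201
tcp in jig mm [-22.4   1.6] F along jig -9.5
0.91 [0.5258, 0.4948] ((-6.102924346923828, 1.0295124053955078), (40.38161087036133, 136.21766662597656), 89.69359588623047)
```

View pics/v8.png

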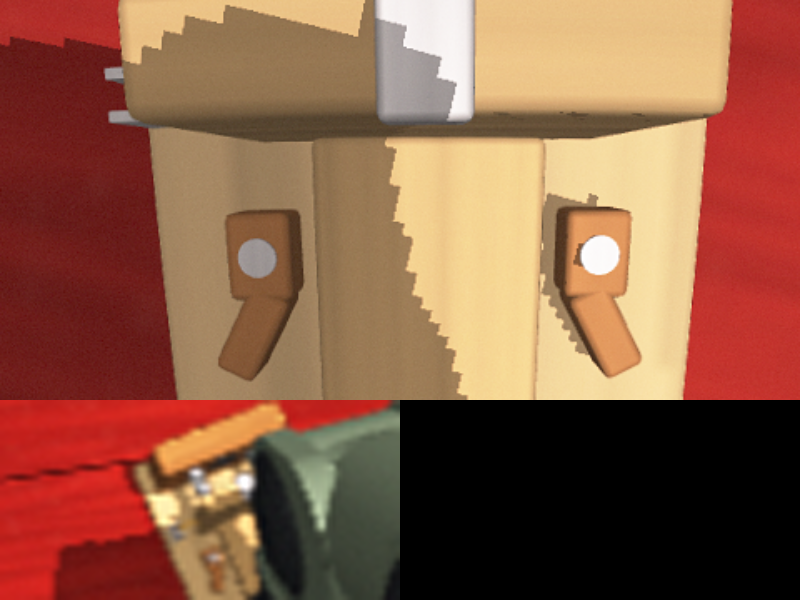

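Travel is about 8.2 mm with about 9.7 N of push, and the arm is flush and centred. I'll add a hair of downward seating and hold for over 3 s.

step_arm(
  steps=[
    [[0,0.0002,0,0.0001,0],[0,0,0,0,0],[0,0,0,0,0],[0,0,0,0,0],[0,0,0,0,0],[0,0,0,0,0],[0,0,0,0,0],[0,0,0,0,0],[0,0,0,0,0],[0,0,0,0,0],[0,0,0,0,0],[0,0,0,0,0],[0,0,0,0,0],[0,0,0,0,0],[0,0,0,0,0],[0,0,0,0,0],[0,0,0,0,0],[0,0,0,0,0],[0,0,0,0,0],[0,0,0,0,0]],
  ],
)

```text
time_s: 16.55
tool_pos: [0.5118, -0.1183, 0.0234]
tcp_rot: [0.994, 0.113, -0.002, 0.0]
contact_force: [-10.1, -2.9, 5.3]
width: 0.452
grasp_force: 61.7
```

step_arm(
  steps=[
    [[0,0,0,0,0],[0,0,0,0,0],[0,0,0,0,0],[0,0,0,0,0],[0,0,0,0,0],[0,0,0,0,0],[0,0,0,0,0],[0,0,0,0,0],[0,0,0,0,0],[0,0,0,0,0],[0,0,0,0,0],[0,0,0,0,0],[0,0,0,0,0],[0,0,0,0,0],[0,0,0,0,0],[0,0,0,0,0],[0,0,0,0,0],[0,0,0,0,0],[0,0,0,0,0],[0,0,0,0,0]],
  ],
)

```text
time_s: 18.55
tool_pos: [0.5118, -0.1183, 0.0234]
tcp_rot: [0.994, 0.113, -0.002, 0.0]
contact_force: [-10.4, -3.6, 5.1]
width: 0.45
grasp_force: 61.7
```

```bash
python3 look.py w9
```

```text
tcp [ 0.5118 -0.1183  0.0234] yaw 12.97 q [ 0.9936  0.1129 -0.002   0.    ] F [-10.2  -2.3   4.4] 18.6 0.4519914008114374 61.74730181694031
tcp in jig mm [-22.4   1.6] F along jig -10.5
0.8 [0.5252, 0.4925] ((-6.110927581787109, 1.0200729370117188), (40.168373107910156, 136.26397705078125), 89.74258422851562)
```

The push has stayed steady at about 10.5 N for over 4 s, with the arm on the bed and the travel unchanged at about 8 mm. Handing in.

```bash
python3 -c "
from rig import robot
print(robot.job_done())"
```

```text
the job is handed in; nothing more can be done
None
```

The bracket arm lies flat between the cheeks, flush against the back plate, and I handed the job in still gripping and pressing at about 10 N after a steady hold of about 4 s. Plate travel is about 8 mm, inside the 5 to 12 mm marks; I worked that out from tool position and force, because the pointer itself was hidden from the cameras.

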